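# Pack out the lead pot in its transport cradle

## Robot

A 7-joint arm with a two-finger parallel gripper is mounted at the origin on a cart in front of the work surface, level with it; the furniture and walls round the work are solid. World frame = base frame: x ahead of the robot, y to its left, z up, the work surface at z = 0. Lengths are in m, angles in rad, forces in N, time in s.
With the tool pointing down it reaches from about 0.425 to 1.025 m from the base axis. Payload 9.4 kg.
Tool frame: the origin (TCP) lies midway between the tips of the shut fingers; the grasp point (between the pads) lies 19 mm behind it; z points along the fingers, y is the line along which they close (so a half turn about z gives the same grasp; the last joint's range is limited). The gripper opens to 85 mm and grips with 20 to 120 N. Pads are 22 mm wide; open, the fingers measure 114 mm over their backs; the gripper's body (76 mm by 85 mm) begins 54 mm behind the grasp point. The pads swing forward as they close: fully open they stand 13 mm farther back than shut.
Start: joints at [1.171, 0.599, -0.003, 1.599, 0.002, 0.943, -0.08], TCP at [0.23, -0.688, 0.231] pointing down, gripper open.
Joint ranges: [-2.57, 2.57], [-0.35, 1.97], [-1.29, 1.29], [0.11, 2.56], [-1.05, 4.19], [0.11, 1.86], [-2.63, 2.63]. Speed limits (rad/s): [2.22, 2.22, 3.01, 3.01, 3.14, 3.14, 3.14].

## Interface

Orientations are given as a unit quaternion [w, x, y, z].
In Python, from workcell import arm gives the robot as it stands. The module is installed in compiled form; this text tells all that it offers.
- The arm moves only by the shell command python3 -m inch 'ROWS' [OPENING]. ROWS is JSON, a list of rows, each a list of 6 numbers: the shift along the tool's x, y, z in mm, then the turn, a rotation vector about the tool's x, y, z in degrees. A call has 1 to 5 rows; each row shifts and turns the commanded pose from where the row before left it, along the tool's axes as they then stand; what a row does not reach is not made up. A row lasts 1/8 s, in which the tool goes at most 62.5 mm and 10.7 degrees, less where a joint would pass 70% of its speed; a pose out of reach is approached as far as the arm can. A call with a gripper value outside its range is refused whole. OPENING is the finger opening in mm, from 0 to 85.4, set as the call begins (- or left out, the last holds). The fingers move at their own pace and stop on an object; the grip force is fixed at half the most. Time passes only in rows, so rows that do not move let the fingers close. It gives the time, the measured TCP pose, the force, the opening and the grip force at its end, in the units of the state.
- arm.sense(): the state, without advancing time (a new reading comes with each control period).
- arm.read_camera(name): name is "scene" or "side" or "wrist"; returns a dict with "pixels" (400x640x3 uint8, red, green, blue), "range_z" (400x640 float32, m along the optical axis (not along the pixel's ray), 0 where there is no reading), "fx", "fy", "cx", "cy" (pixels), "R" (3x3) and "t" (3): a world point X has camera coordinates R X + t. Camera axes: x right, y down, z forward; pixel columns grow to the right and rows downward; lengths in m; the calibration is good to about 2 mm. A picture is of the moment at which its call begins.
- arm.finish_job(): hands the job in; it is judged then, once.
The state is a dict: "time_s": time; "joint_positions": joint angles; "dq": joint speeds; "joint_torque": joint torques, N m; "position": TCP position; "eef_rot": TCP orientation; "wrist_force": force on the tool from outside, world axes, zero at the start; "torque": the same for the moment, N m; "finger_gap": opening from 0.0 (shut) to 1.0 (fully open); "grasp_force": force on a finger pad.
Only numpy, scipy, OpenCV 4.12 (cv2) and the standard library are available. Lean on these libraries where they do the work, as an engineer would, in place of code of your own. Each camera call takes 0.05 s, during which the arm holds its last target. There are 200 camera calls.

## Task

The lead pot stands loose in its grey transport cradle, with a gap between the pot and the cradle's end wall. Set the two green spacer plates into that gap one at a time, each upright, square to the cradle and fully down on its floor, so that the pot is snug. The yellow plate is too thick for this job: leave it where it stands.

Things in the scene. Friction and masses are not known exactly. Their poses are not given: they have to be found in the camera images.
- cradle: Grey tray, 130 (x) x 88 (y) mm, fixed; origin on the worktop, floor 6 mm thick, side walls 30 mm high, 72 mm apart. Lead pot (57 mm wide, loose, 98 mm to its knob's top) at its x = +32 mm. Gap: from the pot's side, x = +4 mm, to the end wall's inner face, x = -52 mm (50 mm high, top flared outwards), y = 0; both spacers fill it in x but for 8 mm, the first set against the pot.
- spacer_a: Green spacer standing upright: block 24 mm thick (x) x 56 wide (y) x 50 high, edges rounded 4 mm; on top a black grip lug 18 (x) x 30 (y) mm, from 50 to 84 mm height, to be gripped across its 30 mm (along y). Origin at the centre of the underside, z up; about 120 g. In the cradle its x axis lies along the cradle's x, either way round.
- spacer_b: Second green spacer plate, the same in every way as spacer_a. A tall fixed lead screen stands on the bench from x = 0.57 m on, y = -0.13 to 0.18 m (robot's frame): pass in front of it at a reach of 0.46 m or less.
- thick_spacer: Yellow spacer plate of the same shape but 38 mm thick (x), 56 mm wide, 84 mm high with its black lug; origin at the centre of the underside. Not to be used or moved.
Mind the look-alikes: they are no part of the job. Leave any blue or purple look-alike of the spacer_b alone. What is shaped like the cradle but purple is not meant.

How it is judged:
By the outcome, as a careful person would: the job done as asked, in the order asked, and still so for the second after the job is handed in, with the robot touching nothing.
It also fails if it takes over 72 s, if anything falls off the work surface, if the arm or the gripper's body presses on something with over 40 N, if the wrist force passes 120 N, or if a joint passes its speed limit or range.

## Working session

There is one attempt and no reset: what is moved stays moved. The work goes in short steps, Python scripts to look and compute and a shell command to move; the robot and the scene stay as the last step left them, time stands still between calls to the robot, and variables do not carry over. Pictures are saved under pics/ and viewed, at most 10 in all, crops included, and the job is handed in when it is done.

```bash
mkdir -p pics; cat > h.py <<'E'
import numpy as np, cv2
from workcell import arm
def look(name,tag):
    c=arm.read_camera(name); np.savez(f'{tag}.npz',**c)
    cv2.imwrite(f'pics/{tag}.png',c['pixels'][:,:,::-1]); return c
def world(c):
    z=c['range_z']; v,u=np.mgrid[:z.shape[0],:z.shape[1]]
    P=np.stack([(u-c['cx'])/c['fx']*z,(v-c['cy'])/c['fy']*z,z],-1)
    W=(P-c['t'])@c['R']; W[z==0]=np.nan; return W
E
python3 - <<'E'
from h import *
for n in ['scene','side']:
    c=look(n,n+'0'); print(n,-c['R'].T@c['t'],c['R'][2])
s=arm.sense(); print(s['position'],s['eef_rot'],s['time_s'])
E
```

```text
scene [-0.79984206 -0.59018633  1.13340273] [ 0.73684153  0.2715224  -0.61914468]
side [1.11589028 0.07471778 1.10739332] [-0.5029934  -0.13583346 -0.85354959]
[ 0.22980651 -0.68717535  0.23047715] [-6.88068721e-04  9.87000756e-01  1.60714027e-01 -1.90440014e-04] 0.1
```

View pics/scene0.png

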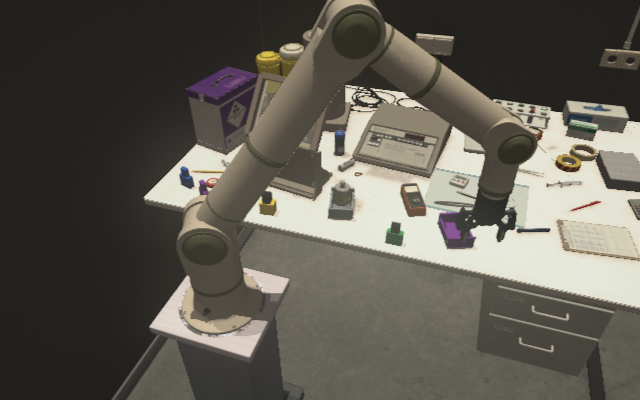

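View pics/side0.png

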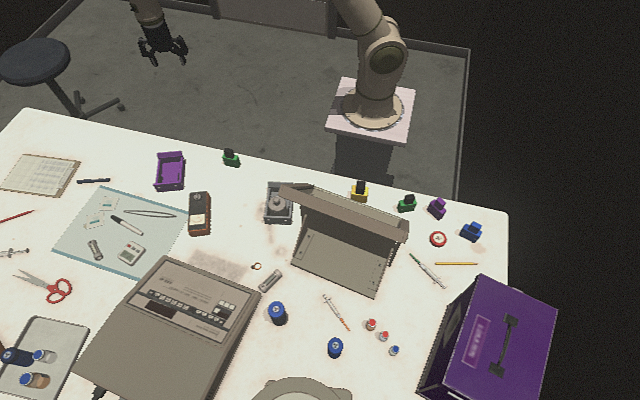

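The scene image shows the grey cradle with its pot at (342,200), one green spacer at (395,233), the yellow plate at (268,203) and the purple cradle at (457,230). The side image shows the green spacers at (231,158) and (407,203), the cradle at (279,203), the yellow plate at (360,190), and the screen over x 285–405.

```bash
python3 - <<'E'
from h import *
def ld(t): return dict(np.load(t+'.npz'))
for t,boxes in {'scene0':{'gA':(375,215,415,250),'yel':(250,185,285,220),'crad':(322,172,362,222)},'side0':{'gA':(215,145,247,172),'gB':(393,190,420,217),'yel':(345,175,375,205),'crad':(258,175,300,228)}}.items():
    c=ld(t); W=world(c); hsv=cv2.cvtColor(c['pixels'],cv2.COLOR_RGB2HSV)
    for n,(a,b,d,e) in boxes.items():
        w=W[b:e,a:d].reshape(-1,3); h=hsv[b:e,a:d].reshape(-1,3)
        if n=='crad': m=(w[:,2]>.02)&(w[:,2]<.12)
        else: m=(w[:,2]>.055)&(w[:,2]<.1)
        p=w[m]; 
        print(t,n,m.sum(),p.min(0).round(3),p.max(0).round(3),np.median(p,0).round(3))
        if n!='crad':
            q=w[(h[:,1]>90)&(w[:,2]>.04)&(w[:,2]<.056)]
            if len(q)>5: print('  top',len(q),q.mean(0).round(3),cv2.minAreaRect((q[:,:2]*1000).astype(np.float32)))
        else:
            for lo,hi in((.026,.034),(.044,.054),(.088,.1)):
                q=w[(w[:,2]>lo)&(w[:,2]<hi)]
                if len(q)>3: print('  ',lo,len(q),q.mean(0).round(3),cv2.minAreaRect((q[:,:2]*1000).astype(np.float32)))
c=ld('side0'); im=c['pixels'][140:240,210:440,::-1]
cv2.imwrite('pics/c.png',cv2.resize(im,None,fx=3.4,fy=3.4,interpolation=cv2.INTER_CUBIC))
E
```

```text
scene0 gA 91 [ 0.397 -0.454  0.055] [ 0.42  -0.424  0.09 ] [ 0.405 -0.44   0.076]
  top 21 [ 0.407 -0.439  0.049] ((407.06500244140625, -438.3133544921875), (51.38037109375, 16.89739418029785), 83.3166732788086)
scene0 yel 102 [0.41  0.015 0.056] [0.451 0.047 0.087] [0.422 0.029 0.077]
  top 71 [0.424 0.027 0.046] ((427.5964660644531, 32.097660064697266), (36.97086715698242, 56.68459701538086), 6.344048500061035)
scene0 crad 642 [ 0.456 -0.273  0.02 ] [ 0.705 -0.11   0.101] [ 0.547 -0.215  0.04 ]
   0.026 165 [ 0.54  -0.215  0.03 ] ((587.739990234375, -191.8612518310547), (261.3104248046875, 112.75442504882812), 27.28171157836914)
   0.044 89 [ 0.528 -0.207  0.048] ((574.8985595703125, -195.47412109375), (246.0087432861328, 107.65821075439453), 26.67257308959961)
   0.088 20 [ 0.561 -0.213  0.096] ((562.6356811523438, -213.4508819580078), (18.794605255126953, 17.746671676635742), 46.657188415527344)
side0 gA 83 [ 0.407 -0.453  0.055] [ 0.429 -0.422  0.087] [ 0.421 -0.437  0.078]
  top 32 [ 0.42  -0.43   0.049] ((416.9755554199219, -435.86328125), (20.742786407470703, 49.6745872497558
[... 226 characters left out ...]
e0 yel 114 [0.421 0.017 0.056] [0.453 0.049 0.091] [0.444 0.033 0.082]
  top 97 [0.442 0.034 0.048] ((437.16314697265625, 34.07191848754883), (38.12917709350586, 53.88523483276367), 4.715058326721191)
side0 crad 733 [ 0.462 -0.275  0.02 ] [ 0.614 -0.161  0.103] [ 0.575 -0.212  0.045]
   0.026 158 [ 0.558 -0.221  0.03 ] ((544.5784912109375, -216.55743408203125), (129.87481689453125, 87.58321380615234), 12.936227798461914)
   0.044 139 [ 0.549 -0.215  0.047] ((538.9539794921875, -218.39105224609375), (139.71812438964844, 84.89013671875), 13.117558479309082)
   0.088 27 [ 0.57  -0.21   0.095] ((568.6184692382812, -211.08694458007812), (18.32648468017578, 16.154767990112305), 16.159366607666016)
```

View pics/c.png

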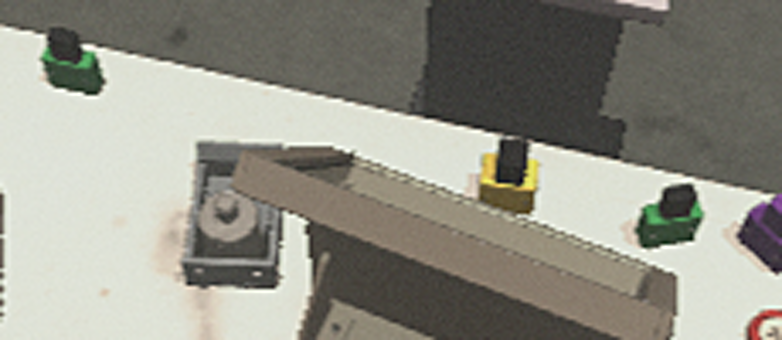

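The crop shows the cradle with its pot at the far end and the gap on the near side (toward the robot). Both green spacers stand clear, at about (0.412, -0.438) and (0.442, 0.193). The purple look-alike is beyond B.

```bash
cat >> h.py <<'E'
from scipy.spatial.transform import Rotation as Ro
def state():
    s=arm.sense(); q=s['eef_rot']; R=Ro.from_quat([q[1],q[2],q[3],q[0]]).as_matrix()
    yaw=np.degrees(np.arctan2(R[1,0],R[0,0]))
    print('t%.2f'%s['time_s'],'p',np.round(s['position'],4),'yaw %.1f'%yaw,'tilt',R[:,2].round(3),'F',np.round(s['wrist_force'],1),'gap %.3f'%s['finger_gap'],'q7 %.2f'%s['joint_positions'][6])
    return s,R,yaw
def goto(x,y,z,yaw=None):
    s,R,y0=state()
    d=R.T@(np.array([x,y,z])-s['position'])*1000
    print('tool shift mm',d.round(1),'turn about z',None if yaw is None else round(y0-yaw,1))
def find(c,zlo,zhi,box=None):
    W=world(c); return W[(W[...,2]>zlo)&(W[...,2]<zhi)]
E
python3 -m inch '[[48,-36,-10,0,0,0],[48,-36,-10,0,0,0],[48,-36,-10,0,0,0],[48,-36,-10,0,0,0],[48,-36,-10,0,0,0]]' 85
python3 -m inch '[[0,0,0,0,0,6],[0,0,0,0,0,6],[0,0,0,0,0,0]]'
python3 - <<'E'
from h import *
state(); c=look('wrist','w1'); state()
print(-c['R'].T@c['t'],c['R'])
E
```

```text
time_s: 0.72
position: [0.4013, -0.4389, 0.2814]
eef_rot: [-0.0, 0.987, 0.161, -0.0]
wrist_force: [1.7, 0.0, -0.1]
finger_gap: 0.995
grasp_force: 0.0
time_s: 1.1
position: [0.4005, -0.4404, 0.281]
eef_rot: [-0.0, 0.998, 0.057, -0.0]
wrist_force: [-0.6, -0.9, -0.3]
finger_gap: 0.996
grasp_force: 0.0
t1.10 p [ 0.4005 -0.4404  0.281 ] yaw 6.6 tilt [-0.001  0.    -1.   ] F [-0.6 -0.9 -0.3] gap 0.996 q7 -0.71
t1.15 p [ 0.4004 -0.4405  0.281 ] yaw 6.6 tilt [-0.  0. -1.] F [-0.3  0.1 -0.2] gap 0.995 q7 -0.70
[ 0.48022354 -0.43071031  0.42505731] [[ 1.14199108e-01 -9.93457546e-01 -8.16901840e-04]
 [-9.43872982e-01 -1.08755766e-01  3.11890971e-01]
 [-3.09939282e-01 -3.48466190e-02 -9.50117548e-01]]
```

View pics/w1.png

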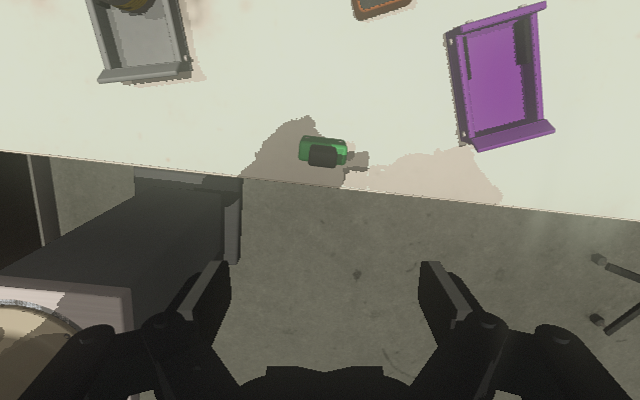

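The wrist view shows spacer A at (322,152) with its lug slightly rotated, part of the grey cradle's near end at (145,45), and the purple cradle at right.

```bash
cat >> h.py <<'E'
def spacer(c,box):
    W=world(c); a,b,d,e=box; w=W[b:e,a:d].reshape(-1,3); px=c['pixels'][b:e,a:d].reshape(-1,3).astype(int)
    for n,lo,hi in(('lug',.079,.089),('top',.046,.054)):
        q=w[(w[:,2]>lo)&(w[:,2]<hi)]
        print(n,len(q),q.mean(0).round(4),cv2.minAreaRect((q[:,:2]*1000).astype(np.float32)))
    return w
E
python3 - <<'E'
from h import *
c=dict(np.load('w1.npz')); spacer(c,(290,125,360,180))
w=world(c)[0:95,80:205].reshape(-1,3)
for lo,hi in((.004,.008),(.027,.033),(.046,.053)):
    q=w[(w[:,2]>lo)&(w[:,2]<hi)]; print(lo,len(q),cv2.minAreaRect((q[:,:2]*1000).astype(np.float32)))
E
```

```text
lug 483 [ 0.4136 -0.4363  0.0848] ((412.8040466308594, -436.3899841308594), (29.890716552734375, 18.21133041381836), 89.67967987060547)
top 521 [ 0.4158 -0.4359  0.0505] ((413.0917053222656, -436.3660583496094), (23.949779510498047, 55.88090515136719), 0.6509076356887817)
0.004 2262 ((504.13604736328125, -216.50262451171875), (94.00081634521484, 138.11184692382812), 8.93004322052002)
0.027 1207 ((513.6901245117188, -220.33633422851562), (68.15882873535156, 95.09473419189453), 6.293414115905762)
0.046 700 ((505.2139892578125, -222.304931640625), (74.51541137695312, 88.38333129882812), 12.460036277770996)
```

```bash
python3 -m inch '[[0,0,0,0,0,6.3],[13,-4,40,0,0,0],[0,0,40,0,0,0],[0,0,40,0,0,0],[0,0,0,0,0,0]]' >/dev/null
python3 - <<'E'
from h import *
goto(.413,-.4364,.055,.3)
E
```

```text
t1.77 p [ 0.412  -0.4356  0.1587] yaw 0.3 tilt [-0.004  0.004 -1.   ] F [-0.4  1.   0. ] gap 0.997 q7 -0.82
tool shift mm [  1.4   1.2 103.7] turn about z -0.0
```

```bash
python3 -m inch '[[1,1,35,0,0,0],[0,0,35,0,0,0],[0,0,25,0,0,0],[0,0,8,0,0,0],[0,0,0,0,0,0]]' >/dev/null
python3 - <<'E'
from h import *
goto(.413,-.4364,.055,.3)
E
python3 -m inch '[[0,0,0,0,0,0],[0,0,0,0,0,0],[0,0,0,0,0,0],[0,0,0,0,0,0],[0,0,0,0,0,0]]' 15
```

```text
t2.40 p [ 0.4148 -0.4382  0.0592] yaw 0.2 tilt [ 0.001 -0.001 -1.   ] F [0.3 0.3 0.2] gap 0.998 q7 -0.81
tool shift mm [-1.8 -1.8  4.2] turn about z -0.1
time_s: 3.02
position: [0.4147, -0.4378, 0.0589]
eef_rot: [0.0, 1.0, 0.002, 0.0]
wrist_force: [-0.4, 1.5, 5.0]
finger_gap: 0.34
grasp_force: 58.8
```

```bash
python3 -m inch '[[0,0,-25,0,0,0],[0,0,-35,0,0,0],[0,0,-50,0,0,0],[8,-40,-44,0,0,0],[9,-45,-44,0,0,0]]' >/dev/null
python3 -m inch '[[9,-45,-44,0,0,0],[9,-45,0,0,0,0],[0,-28,0,0,0,-4],[0,0,0,0,0,-8.5],[0,0,0,0,0,0]]'
python3 -m inch '[[0,0,0,0,0,0],[0,0,0,0,0,0]]' >/dev/null
python3 - <<'E'
from h import *
state(); c=look('wrist','w2')
E
```

```text
time_s: 4.28
position: [0.4478, -0.2362, 0.2983]
eef_rot: [-0.0, 0.994, 0.111, -0.001]
wrist_force: [-0.0, -0.2, -2.0]
finger_gap: 0.339
grasp_force: 60.0
t4.53 p [ 0.4482 -0.2366  0.2985] yaw 12.6 tilt [-0.001  0.    -1.   ] F [-0.1 -0.3 -1.5] gap 0.335 q7 -0.99
```

View pics/w2.png

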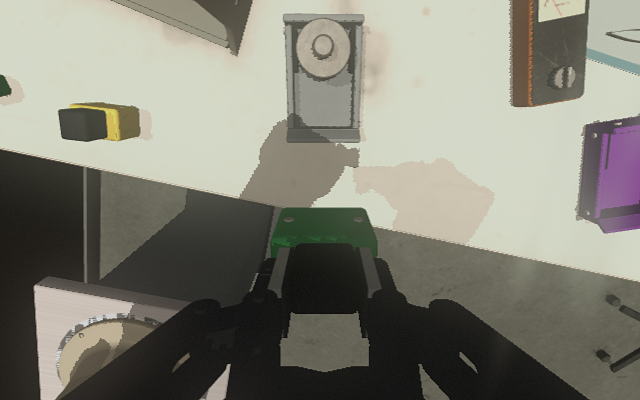

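The wrist view shows the whole cradle at (325,78), nearly square in the image, with the pot at (323,47) and the gap floor at (325,95). The held spacer is at (322,230).

```bash
python3 - <<'E'
from h import *
c=dict(np.load('w2.npz')); W=world(c)
w=W[4:150,275:375].reshape(-1,3)
def rect(q): return cv2.minAreaRect((q[:,:2]*1000).astype(np.float32))
for lo,hi in((.012,.12),(.027,.033),(.046,.053),(.07,.084),(.092,.102)):
    q=w[(w[:,2]>lo)&(w[:,2]<hi)]; print(lo,len(q),q.mean(0).round(4),rect(q))
# cradle axes guess
for yaw in (12.0,12.6,13.2,13.8):
    a=np.radians(yaw); ex=np.array([np.cos(a),np.sin(a)]); ey=np.array([-np.sin(a),np.cos(a)])
    q=w[(w[:,2]>.026)&(w[:,2]<.034)]; X=q[:,:2]@ex;Y=q[:,:2]@ey
    h,e=np.histogram(Y,np.arange(Y.min(),Y.max()+.001,.001)); print(yaw,len(q),Y.min().round(4),Y.max().round(4),X.min().round(4),X.max().round(4),h)
f=W[68:112,296:358].reshape(-1,3); f=f[(f[:,2]<.012)];print('floor',len(f),f.mean(0),rect(f))
t=(W[W[...,2]<.12]); 
h=W[200:262,265:385].reshape(-1,3); h=h[(h[:,2]>.2)]
print('held z pct',np.percentile(h[:,2],[5,25,50,75,95]).round(4))
s,R,y=state()
hl=(h-s['position'])@R*1000
m=(hl[:,2]>2)&(hl[:,2]<16); q=hl[m]; print('held tool frame',len(q),q.min(0).round(1),q.max(0).round(1),np.median(q,0).round(1),rect(q/1000))
fr=hl[(hl[:,2]>18)&(hl[:,2]<55)]; 
if len(fr)>20: print('front face',len(fr),np.median(fr,0).round(1),np.polyfit(fr[:,1],fr[:,0],1),np.polyfit(fr[:,2],fr[:,0],1))
E
```

```text
0.012 6630 [ 0.5484 -0.2124  0.0533] ((537.4159545898438, -214.79464721679688), (140.1642608642578, 93.62014770507812), 12.262106895446777)
0.027 1711 [ 0.5469 -0.2128  0.0305] ((539.4075927734375, -214.42251586914062), (114.93790435791016, 88.20437622070312), 12.393564224243164)
0.046 1076 [ 0.5366 -0.215   0.0484] ((535.8355102539062, -215.53921508789062), (136.41236877441406, 87.03483581542969), 12.556961059570312)
0.07 2217 [ 0.5664 -0.2084  0.0757] ((566.4862670898438, -208.2650909423828), (55.48225784301758, 55.80155563354492), 12.094962120056152)
0.092 402 [ 0.5663 -0.2085  0.0989] ((566.4067993164062, -208.33645629882812), (20.304880142211914, 19.307851791381836), 12.54056167602539)
12.0 1890 -0.3662 -0.2777 0.4253 0.5512 [ 46  81  89  90  88  89  89  98  77  38  34  37  38  28   6   1   3   2
   2   3   2   2   3   2   1   1   0   1   2   0   1   0   1   0   0   0
   1   0   1   0   0   0   0   0   0   0   0   0   0   1   0   0   0   0
   1   1   0   0   0   0   0   0   0   0   0   1   2   2   1   3   2   1
   2   2   2  25  21  45  43  42 103  90  89  87  89  92  83  79  24
[... 1100 characters left out ...]
  0   0   1   2   2   1   2   2   1   2
   3   2   3  27  36  36  37  36  55  77  95  87  91  87  89  76  54  26]
floor 2125 [ 0.52412402 -0.21850977  0.00744228] ((527.1063842773438, -217.6986541748047), (51.3890266418457, 71.22953033447266), 12.503332138061523)
held z pct [0.2517 0.2712 0.2881 0.297  0.3105]
t4.58 p [ 0.4483 -0.2365  0.2985] yaw 12.6 tilt [-0.001  0.    -1.   ] F [ 0.1  0.  -1.3] gap 0.336 q7 -0.99
held tool frame 1869 [ -3.2 -28.7   2. ] [10.7 27.5 16. ] [ 8.  -0.6  8.8] ((3.9351143836975098, -0.6422176361083984), (56.159339904785156, 13.806300163269043), 89.4317626953125)
front face 1996 [ 9.8 -0.7 32.6] [-2.54769181e-03  9.74342940e+00] [-1.03655879e-03  9.78053868e+00]
```

```bash
python3 - <<'E'
from h import *
c=dict(np.load('w2.npz')); W=world(c); w=W[4:150,275:375].reshape(-1,3)
a=np.radians(12.5); X=w[:,0]*np.cos(a)+w[:,1]*np.sin(a); Y=w[:,1]*np.cos(a)-w[:,0]*np.sin(a); z=w[:,2]
mid=abs(Y+.3265)<.02
for lo in np.arange(.004,.06,.006):
    m=mid&(z>lo)&(z<lo+.006)&(X<.46); 
    if m.sum()>5: print('%.3f'%lo,m.sum(),X[m].min().round(4),np.median(X[m]).round(4),X[m].max().round(4))
m=mid&(z<.009)&(z>.004); print('floor X',X[m].min(),X[m].max())
m=(z>.027)&(z<.033)
print('tray X', X[m].min(),X[m].max(),'pot side z/X')
m=(z>.035)&(z<.07)&mid&(X>.46)&(X<.52); print(X[m].min() if m.any() else None)
m=(z>.07)&(z<.084); print(X[m].min(),X[m].max(),Y[m].min(),Y[m].max())
goto(.5257,-.2189,.17,12.5)
E
```

```text
0.004 910 0.4232 0.4419 0.4591
0.010 27 0.4233 0.4235 0.4396
0.022 29 0.4233 0.4234 0.4235
0.028 7 0.4232 0.4233 0.4233
0.034 110 0.4192 0.4223 0.4236
0.040 142 0.4151 0.4184 0.4206
0.046 241 0.4083 0.4123 0.4177
floor X 0.4232244553815402 0.5560274929677005
tray X 0.42282384356646757 0.5377609737688364 pot side z/X
0.47917960330615694
0.4802547122554336 0.53576604795266 -0.353802575451524 -0.2980128308133833
t4.58 p [ 0.4483 -0.2365  0.2985] yaw 12.6 tilt [-0.001  0.    -1.   ] F [ 0.1  0.  -1.3] gap 0.336 q7 -0.99
tool shift mm [ 79.5  -0.3 128.5] turn about z 0.1
```

```bash
python3 -m inch '[[30,0,20,0,0,0],[30,0,30,0,0,0],[19.5,0,40,0,0,0],[0,0,38,0,0,0],[0,0,0,0,0,0]]' >/dev/null
python3 -m inch '[[0,0,0,0,0,0],[0,0,0,0,0,0]]' >/dev/null
python3 - <<'E'
from h import *
goto(.5257,-.2189,.068,12.5)
E
```

```text
t5.45 p [ 0.5267 -0.2192  0.1726] yaw 12.7 tilt [ 0.003 -0.001 -1.   ] F [ 0.3 -0.  -1.9] gap 0.333 q7 -1.08
tool shift mm [ -1.1  -0.6 104.6] turn about z 0.2
```

```bash
python3 -m inch '[[-1,-0.6,30,0,0,0.2],[0,0,25,0,0,0],[0,0,20,0,0,0],[0,0,12,0,0,0],[0,0,0,0,0,0]]'
python3 -m inch '[[0,0,8,0,0,0],[0,0,5,0,0,0],[0,0,0,0,0,0]]'
python3 - <<'E'
from h import *
goto(.5257,-.2189,.065,12.5)
E
```

```text
time_s: 6.08
position: [0.525, -0.2183, 0.0839]
eef_rot: [0.0, 0.994, 0.109, -0.0]
wrist_force: [0.5, -0.2, -1.2]
finger_gap: 0.339
grasp_force: 60.0
time_s: 6.45
position: [0.5248, -0.2182, 0.0706]
eef_rot: [-0.0, 0.994, 0.109, -0.0]
wrist_force: [0.1, 0.5, -1.9]
finger_gap: 0.339
grasp_force: 60.0
t6.45 p [ 0.5248 -0.2182  0.0706] yaw 12.5 tilt [-0.  0. -1.] F [ 0.1  0.5 -1.9] gap 0.339 q7 -1.10
tool shift mm [0.7 0.9 5.6] turn about z -0.0
```

```bash
python3 -m inch '[[0.5,0.5,2,0,0,0],[0,0,2,0,0,0],[0,0,1,0,0,0],[0,0,0,0,0,0]]'
python3 -m inch '[[0,0,0.7,0,0,0],[0,0,0,0,0,0]]'
```

```text
time_s: 6.95
position: [0.5255, -0.2186, 0.0657]
eef_rot: [-0.0, 0.994, 0.109, -0.0]
wrist_force: [-0.2, 0.6, -0.7]
finger_gap: 0.338
grasp_force: 60.0
time_s: 7.2
position: [0.5255, -0.2187, 0.065]
eef_rot: [0.0, 0.994, 0.109, -0.0]
wrist_force: [-0.8, 0.1, -1.3]
finger_gap: 0.34
grasp_force: 60.1
```

Now I push toward the pot while just above the floor, then settle onto it.

```bash
python3 -m inch '[[1,0,0,0,0,0],[1,0,0,0,0,0],[0,0,0,0,0,0]]'
python3 -m inch '[[0.7,0,0,0,0,0],[0,0,0,0,0,0]]'
python3 -m inch '[[0.7,0,0,0,0,0],[0,0,0,0,0,0]]'
python3 -m inch '[[0,0,0.7,0,0,0],[0,0,0,0,0,0]]'
python3 -m inch '[[0,0,0.7,0,0,0],[0,0,0,0,0,0]]'
```

```text
time_s: 7.58
position: [0.5276, -0.2182, 0.0651]
eef_rot: [0.0, 0.994, 0.109, 0.0]
wrist_force: [-0.0, 0.3, -1.7]
finger_gap: 0.339
grasp_force: 60.1
time_s: 7.82
position: [0.5282, -0.218, 0.0651]
eef_rot: [-0.0, 0.994, 0.109, 0.0]
wrist_force: [-0.7, 0.5, -1.4]
finger_gap: 0.336
grasp_force: 60.1
time_s: 8.07
position: [0.5289, -0.2179, 0.0651]
eef_rot: [0.0, 0.994, 0.109, -0.0]
wrist_force: [-0.5, 0.4, -1.2]
finger_gap: 0.345
grasp_force: 60.1
time_s: 8.32
position: [0.5289, -0.2178, 0.0649]
eef_rot: [0.0, 0.994, 0.109, 0.0]
wrist_force: [-1.6, 1.7, 6.9]
finger_gap: 0.337
grasp_force: 60.9
time_s: 8.57
position: [0.529, -0.2177, 0.0649]
eef_rot: [0.0, 0.994, 0.109, 0.0]
wrist_force: [-2.6, 1.5, 13.0]
finger_gap: 0.34
grasp_force: 61.9
```

```bash
python3 -m inch '[[0,0,-0.7,0,0,0],[0.5,0,0,0,0,0],[0,0,0,0,0,0]]' | sed -n '2p;4p'
python3 -m inch '[[0.5,0,0,0,0,0],[0,0,0,0,0,0]]'| sed -n '2p;4p'
python3 -m inch '[[0.5,0,0,0,0,0],[0,0,0,0,0,0]]'| sed -n '2p;4p'
```

```text
position: [0.5291, -0.2178, 0.0649]
wrist_force: [-2.5, 1.2, 9.5]
position: [0.5293, -0.2178, 0.0649]
wrist_force: [-3.0, 0.8, 10.7]
position: [0.5294, -0.2177, 0.0649]
wrist_force: [-4.2, 1.1, 10.4]
```

```bash
python3 -m inch '[[0,0,-0.7,0,0,0],[0,0,0,0,0,0]]' | sed -n '2p;4p'
python3 -m inch '[[0.6,0,0,0,0,0],[0,0,0,0,0,0]]'| sed -n '2p;4p'
python3 -m inch '[[0.6,0,0,0,0,0],[0,0,0,0,0,0]]'| sed -n '2p;4p'
```

```text
position: [0.5296, -0.2177, 0.065]
wrist_force: [-4.2, -0.1, 3.8]
position: [0.5297, -0.2177, 0.065]
wrist_force: [-5.5, -0.1, 6.3]
position: [0.5298, -0.2176, 0.065]
wrist_force: [-6.3, -1.2, 6.6]
```

```bash
python3 -m inch '[[-1.5,0,0,0,0,0],[0,0,0,0,0,0]]' | sed -n '2p;4p'
python3 -m inch '[[0,0,0,0,0,0],[0,0,0,0,0,0],[0,0,0,0,0,0]]' 70 | sed -n '2p;4p;5p'
python3 -m inch '[[0,0,-15,0,0,0],[0,0,-35,0,0,0],[0,0,-50,0,0,0],[-25,0,-50,0,0,0],[-50,0,-50,0,0,0]]' | sed -n '2p;4p;5p'
python3 -m inch '[[0,0,-35,0,0,0],[0,0,0,0,0,0],[0,0,0,0,0,0]]' 85
python3 - <<'E'
from h import *
state(); c=look('wrist','w3')
spacer(c,(250,0,420,190))
W=world(c)[0:190,250:420].reshape(-1,3)
a=np.radians(12.5); X=W[:,0]*np.cos(a)+W[:,1]*np.sin(a); Y=W[:,1]*np.cos(a)-W[:,0]*np.sin(a); z=W[:,2]
for n,lo,hi,x0,x1 in(('lug',.082,.096,.44,.478),('top',.052,.06,.43,.485),('knob',.092,.104,.485,.54),('lid',.07,.084,.47,.54)):
    m=(z>lo)&(z<hi)&(X>x0)&(X<x1); print(n,m.sum(),np.median(z[m]),X[m].min().round(4),X[m].max().round(4),Y[m].min().round(4),Y[m].max().round(4))
    if n in('lug','top'): print(cv2.minAreaRect((W[m,:2]*1000).astype(np.float32)))
E
```

```text
position: [0.5297, -0.2176, 0.065]
wrist_force: [-3.8, -0.6, 3.6]
position: [0.5305, -0.2175, 0.0651]
wrist_force: [0.0, 0.3, 0.5]
finger_gap: 0.817
position: [0.4629, -0.2324, 0.262]
wrist_force: [0.3, -1.4, 0.5]
finger_gap: 0.818
time_s: 11.82
position: [0.4623, -0.2324, 0.2945]
eef_rot: [0.0, 0.994, 0.109, 0.0]
wrist_force: [0.1, -0.4, 0.0]
finger_gap: 0.998
grasp_force: 0.0
t11.82 p [ 0.4623 -0.2324  0.2945] yaw 12.5 tilt [ 0. -0. -1.] F [ 0.1 -0.4  0. ] gap 0.998 q7 -1.01
lug 20 [ 0.532  -0.2167  0.0886] ((527.5183715820312, -217.04559326171875), (16.751724243164062, 28.882213592529297), 12.522470474243164)
top 1057 [ 0.5354 -0.2154  0.0485] ((535.7200927734375, -215.1957550048828), (136.19129943847656, 86.23395538330078), 12.542497634887695)
lug 515 0.09111248901170303 0.4597 0.4764 -0.3405 -0.3116
((527.5255126953125, -217.0439910888672), (16.766435623168945, 28.882213592529297), 12.522470474243164)
top 556 0.05675571731744415 0.4564 0.4791 -0.3541 -0.2989
((527.3450927734375, -217.48109436035156), (22.748117446899414, 55.204811096191406), 12.555481910705566)
knob 399 0.09918718368026869 0.4979 0.5185 -0.3357 -0.3163
lid 2177 0.07579130822132378 0.4802 0.5367 -0.354 -0.2981
```

View pics/w3.png

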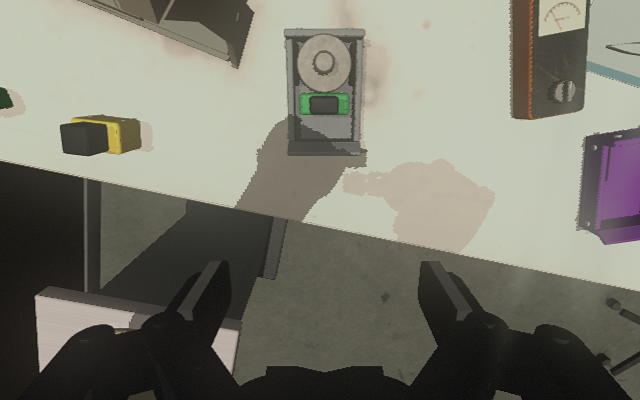

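The wrist view shows spacer A square against the pot at (324,103), with the remaining gap on its near side at (325,125). It is seated with its top at 0.057 (expected 0.056). Next is spacer B.

```bash
python3 -m inch '[[-24.6,-32,0,0,0,0],[-24.6,-32,0,0,0,0],[0,0,0,0,0,0]]' | sed -n '2p;4p'
python3 -m inch '[[19.5,-41.8,0,0,0,0],[19.5,-41.8,0,0,0,0],[19.5,-41.8,0,0,0,0],[19.5,-41.8,0,0,0,0],[0,0,0,0,0,0]]' | sed -n '2p;4p'
python3 -m inch '[[0,-46,0,0,0,0],[0,-46,0,0,0,0],[0,-46,0,0,0,0],[0,-46,0,0,0,0],[0,0,0,0,0,0]]' | sed -n '2p;4p'
python3 -m inch '[[0,0,0,0,0,0],[0,0,0,0,0,0]]' >/dev/null
python3 - <<'E'
from h import *
state(); c=look('wrist','w4')
E
```

```text
position: [0.3982, -0.179, 0.2933]
wrist_force: [0.7, -0.5, -0.1]
position: [0.4418, 0.0025, 0.2936]
wrist_force: [0.4, -0.8, -0.3]
position: [0.4006, 0.1813, 0.2938]
wrist_force: [0.1, 0.9, -0.0]
t13.75 p [0.4012 0.1775 0.2939] yaw 12.4 tilt [-0.001 -0.001 -1.   ] F [-0.6 -0.3  0.4] gap 0.991 q7 -1.99
```

View pics/w4.png

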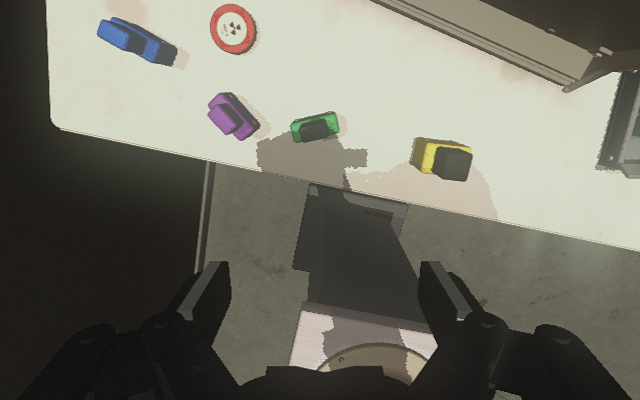

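Wrist view: green B is at (315,127), the purple look-alike at (233,116), and yellow at (442,160).

```bash
python3 - <<'E'
from h import *
c=dict(np.load('w4.npz')); spacer(c,(285,105,345,148))
w=world(c)[85:145,200:265].reshape(-1,3); q=w[w[:,2]>.03]; print('purple',cv2.minAreaRect((q[:,:2]*1000).astype(np.float32)),cv2.boxPoints(cv2.minAreaRect((q[:,:2]*1000).astype(np.float32))).round())
E
```

```text
lug 481 [0.4373 0.1973 0.0849] ((436.87274169921875, 197.33055114746094), (18.064828872680664, 29.99618148803711), 24.677852630615234)
top 493 [0.4398 0.1965 0.0505] ((436.81689453125, 197.23431396484375), (24.11282730102539, 55.78849792480469), 25.149715423583984)
purple ((428.6321716308594, 294.0606994628906), (56.15485763549805, 24.351520538330078), 52.02114486694336) [[402. 279.]
 [421. 264.]
 [456. 309.]
 [436. 324.]]
```

```bash
python3 -m inch '[[0,0,0,0,0,-6.3],[0,0,0,0,0,-6.3],[0,0,0,0,0,0]]' 60 >/dev/null
python3 - <<'E'
from h import *
goto(.4368,.1973,.16,25)
E
```

```text
t14.18 p [0.401  0.1781 0.2942] yaw 25.0 tilt [-0. -0. -1.] F [-0.6 -0.6 -0.1] gap 0.702 q7 -1.79
tool shift mm [ 40.6  -2.3 134.2] turn about z -0.0
```

```bash
python3 -m inch '[[20,-1.2,35,0,0,0],[20.6,-1.1,35,0,0,0],[0,0,35,0,0,0],[0,0,30,0,0,0],[0,0,0,0,0,0]]' >/dev/null
python3 -m inch '[[0,0,0,0,0,0],[0,0,0,0,0,0]]' >/dev/null
python3 - <<'E'
from h import *
goto(.4368,.1973,.058,25)
E
```

```text
t15.05 p [0.4372 0.1985 0.1605] yaw 25.0 tilt [ 0.002  0.001 -1.   ] F [ 0.1 -0.5  0.4] gap 0.702 q7 -1.93
tool shift mm [ -1.1   0.9 102.5] turn about z 0.0
```

```bash
python3 -m inch '[[-1,0.9,35,0,0,0],[0,0,35,0,0,0],[0,0,22,0,0,0],[0,0,9,0,0,0],[0,0,0,0,0,0]]' | sed -n '2p;4p'
python3 -m inch '[[0,0,0,0,0,0],[0,0,0,0,0,0],[0,0,0,0,0,0],[0,0,0,0,0,0],[0,0,0,0,0,0]]' 15
```

```text
position: [0.4363, 0.1972, 0.0586]
wrist_force: [-0.4, 0.8, 0.1]
time_s: 16.3
position: [0.4365, 0.1972, 0.0593]
eef_rot: [-0.0, 0.976, 0.217, 0.001]
wrist_force: [-0.8, -1.2, 6.9]
finger_gap: 0.342
grasp_force: 58.9
```

```bash
python3 -m inch '[[0,0,-25,0,0,0],[0,0,-40,0,0,0],[0,0,-55,0,0,0],[0,0,-60,0,0,0],[0,0,-60,0,0,0]]' | sed -n '2p;4p;5p'
python3 -m inch '[[-20,0,0,0,0,6.25],[-20,8,0,0,0,6.25],[0,0,0,0,0,0]]' | sed -n '2,4p'
python3 -m inch '[[0,46,0,0,0,0],[0,46,0,0,0,0],[0,46,0,0,0,0],[0,46,0,0,0,0],[0,0,0,0,0,0]]' | sed -n '2p;4p'
python3 - <<'E'
from h import *
goto(.40,-.18,.298,12.5)
E
```

```text
position: [0.4354, 0.1966, 0.3008]
wrist_force: [2.0, 0.8, -2.0]
finger_gap: 0.338
position: [0.4003, 0.1734, 0.2989]
eef_rot: [0.0, 0.994, 0.109, 0.0]
wrist_force: [0.3, 0.5, -1.2]
position: [0.4426, -0.008, 0.2983]
wrist_force: [-0.7, 0.5, -1.8]
t17.93 p [ 0.4426 -0.008   0.2983] yaw 12.4 tilt [ 0.    -0.001 -1.   ] F [-0.7  0.5 -1.8] gap 0.336 q7 -1.53
tool shift mm [-78.5 158.8   0.4] turn about z -0.1
```

```bash
python3 -m inch '[[-19.6,39.7,0,0,0,0],[-19.6,39.7,0,0,0,0],[-19.6,39.7,0,0,0,0],[-19.6,39.7,0,0,0,0],[0,0,0,0,0,0]]' | sed -n '2p;4p'
python3 -m inch '[[17,33,0,0,0,0],[17,33,0,0,0,0],[0,0,0,0,0,0],[0,0,0,0,0,0],[0,0,0,0,0,0]]' | sed -n '2p;4p'
python3 - <<'E'
from h import *
c=look('wrist','w5'); W=world(c)
s,R,y=state()
h=W[195:270,255:395].reshape(-1,3); h=h[h[:,2]>.2]; hl=(h-s['position'])@R*1000
q=hl[(hl[:,2]>2)&(hl[:,2]<16)]; print('y',q.min(0).round(1),q.max(0).round(1))
fr=hl[(hl[:,2]>18)&(hl[:,2]<55)]; print('front',len(fr),np.median(fr,0).round(1),np.polyfit(fr[:,1],fr[:,0],1).round(4),np.polyfit(fr[:,2],fr[:,0],1).round(4))
w=W[0:190,250:420].reshape(-1,3)
a=np.radians(12.5); X=w[:,0]*np.cos(a)+w[:,1]*np.sin(a); Y=w[:,1]*np.cos(a)-w[:,0]*np.sin(a); z=w[:,2]
for n,lo,hi,x0,x1 in(('wall',.012,.034,.415,.43),('lug',.082,.096,.44,.478),('top',.052,.06,.43,.485),('face',.02,.05,.44,.47)):
    m=(z>lo)&(z<hi)&(X>x0)&(X<x1)&(abs(Y+.3268)<.03); 
    if m.any(): print(n,m.sum(),np.percentile(X[m],[1,50,99]).round(4),np.percentile(Y[m],[1,99]).round(4))
E
```

```text
position: [0.3995, -0.1791, 0.2984]
wrist_force: [-0.3, 0.9, -2.0]
position: [0.4472, -0.2328, 0.2983]
wrist_force: [0.2, 0.8, -1.5]
t19.23 p [ 0.4472 -0.233   0.2984] yaw 12.7 tilt [-0.  0. -1.] F [-0.3 -0.2 -1.5] gap 0.336 q7 -1.01
y [ -3.2 -28.5   2. ] [12.8 27.4 16. ]
front 2021 [12.  -0.4 33.6] [8.00000e-04 1.19402e+01] [-1.90000e-03  1.20046e+01]
wall 74 [0.4232 0.4234 0.4236] [-0.3561 -0.2972]
lug 524 [0.4594 0.4682 0.4768] [-0.3401 -0.3116]
top 565 [0.4565 0.4683 0.4799] [-0.3534 -0.2991]
```

```bash
python3 -m inch '[[20,3,30,0,0,0.2],[20,0,40,0,0,0],[13,0,40,0,0,0],[0,0,18,0,0,0],[0,0,0,0,0,0]]' >/dev/null
python3 -m inch '[[0,0,0,0,0,0],[0,0,0,0,0,0]]' >/dev/null
python3 - <<'E'
from h import *
goto(.5014,-.2240,.0653,12.5)
E
```

```text
t20.10 p [ 0.5002 -0.2258  0.1715] yaw 12.4 tilt [ 0.002 -0.001 -1.   ] F [ 1.1  0.5 -1. ] gap 0.337 q7 -1.09
tool shift mm [  1.4  -1.6 106.2] turn about z -0.1
```

```bash
python3 -m inch '[[1.4,-1.6,30,0,0,0],[0,0,8,0,0,0],[0,0,0,0,0,0],[0,0,0,0,0,0]]' | sed -n '2p;4p'
python3 - <<'E'
from h import *
goto(.5014,-.2240,.0653,12.5)
E
```

```text
position: [0.5012, -0.224, 0.1331]
wrist_force: [-1.0, 0.3, -1.5]
t20.60 p [ 0.5012 -0.224   0.1331] yaw 12.4 tilt [ 0.001 -0.    -1.   ] F [-1.   0.3 -1.5] gap 0.339 q7 -1.10
tool shift mm [ 0.1  0.  67.8] turn about z -0.1
```

```bash
python3 -m inch '[[0,0,12,0,0,0],[0,0,15,0,0,0],[0,0,12,0,0,0],[0,0,0,0,0,0]]' | sed -n '2p;4p'
python3 -m inch '[[0,0,10,0,0,0],[0,0,8,0,0,0],[0,0,5,0,0,0],[0,0,0,0,0,0]]' | sed -n '2p;4p'
python3 - <<'E'
from h import *
goto(.5014,-.2240,.0653,12.5)
E
```

```text
position: [0.5001, -0.2234, 0.0918]
wrist_force: [0.4, 0.1, -1.5]
position: [0.5006, -0.2236, 0.0698]
wrist_force: [0.2, 0.3, -1.7]
t21.60 p [ 0.5006 -0.2236  0.0698] yaw 12.4 tilt [-0.001  0.    -1.   ] F [ 0.2  0.3 -1.7] gap 0.339 q7 -1.11
tool shift mm [0.7 0.6 4.5] turn about z -0.1
```

Clear inside the gap. I'll lower it nearly to the floor, ease toward A until contact, then seat it.

```bash
python3 -m inch '[[0,0.4,2,0,0,-0.1],[0,0,1.8,0,0,0],[0,0,0,0,0,0],[0,0,0,0,0,0]]' | sed -n '2p;4p'
python3 -m inch '[[1,0,0,0,0,0],[1,0,0,0,0,0],[0,0,0,0,0,0]]' | sed -n '2p;4p'
python3 -m inch '[[0.7,0,0,0,0,0],[0,0,0,0,0,0]]' | sed -n '2p;4p'
python3 -m inch '[[0.6,0,0,0,0,0],[0,0,0,0,0,0]]' | sed -n '2p;4p'
```

```text
position: [0.5009, -0.2241, 0.0666]
wrist_force: [0.0, 0.2, -2.5]
position: [0.503, -0.2236, 0.0665]
wrist_force: [-0.5, 0.6, -0.6]
position: [0.5036, -0.2235, 0.0665]
wrist_force: [-0.8, 0.1, -0.9]
position: [0.504, -0.2234, 0.0664]
wrist_force: [-1.2, 0.6, -2.4]
```

```bash
python3 -m inch '[[0.4,0,0,0,0,0],[0,0,0,0,0,0]]' | sed -n '2p;4p'
python3 -m inch '[[0,0,1,0,0,0],[0,0,0,0,0,0]]' | sed -n '2p;4p'
python3 -m inch '[[0,0,0.7,0,0,0],[0,0,0,0,0,0]]' | sed -n '2p;4p'
python3 -m inch '[[0,0,0.7,0,0,0],[0,0,0,0,0,0]]' | sed -n '2p;4p'
```

```text
position: [0.5041, -0.2234, 0.0664]
wrist_force: [-1.8, -0.5, -1.1]
position: [0.5042, -0.2234, 0.0654]
wrist_force: [-2.1, -0.9, 0.8]
position: [0.5042, -0.2234, 0.0654]
wrist_force: [-3.9, -0.6, 10.1]
position: [0.5043, -0.2234, 0.0653]
wrist_force: [-5.8, 0.6, 19.0]
```

Seated on the floor against A. Now I relax, release and lift clear.

```bash
python3 -m inch '[[-0.5,0,-1.4,0,0,0],[0,0,0,0,0,0]]' | sed -n '2p;4p'
python3 -m inch '[[0,0,0,0,0,0],[0,0,0,0,0,0],[0,0,0,0,0,0]]' 70 | sed -n '2p;4p;5p'
python3 -m inch '[[0,0,-15,0,0,0],[0,0,-35,0,0,0],[0,0,-50,0,0,0],[-15,0,-50,0,0,0],[-25,0,-50,0,0,0]]' | sed -n '2p;4p'
python3 -m inch '[[-5,0,-30,0,0,0],[0,0,0,0,0,0],[0,0,0,0,0,0]]' | sed -n '2p;4p'
python3 - <<'E'
from h import *
c=look('wrist','w6'); w=world(c)[0:190,250:420].reshape(-1,3); state()
a=np.radians(12.5); X=w[:,0]*np.cos(a)+w[:,1]*np.sin(a); Y=w[:,1]*np.cos(a)-w[:,0]*np.sin(a); z=w[:,2]
for n,lo,hi,x0,x1 in(('lugA',.08,.098,.457,.479),('lugB',.08,.098,.43,.456),('tops',.05,.062,.427,.485),('lid',.07,.084,.479,.54)):
    m=(z>lo)&(z<hi)&(X>x0)&(X<x1)&(abs(Y+.3268)<.033); print(n,m.sum(),np.median(z[m]).round(4),z[m].std().round(4),X[m].min().round(4),X[m].max().round(4),cv2.minAreaRect((w[m,:2]*1000).astype(np.float32)))
E
```

```text
position: [0.5041, -0.2234, 0.0655]
wrist_force: [-1.7, -0.4, -0.1]
position: [0.5042, -0.2234, 0.0654]
wrist_force: [1.2, -0.8, -0.2]
finger_gap: 0.818
position: [0.4649, -0.2318, 0.2681]
wrist_force: [0.9, -0.6, 0.4]
position: [0.4598, -0.2329, 0.2956]
wrist_force: [0.4, -0.2, 0.4]
t25.65 p [ 0.4598 -0.2328  0.295 ] yaw 12.5 tilt [-0.001  0.    -1.   ] F [-0.6 -0.7 -0.7] gap 0.818 q7 -1.02
lugA 533 0.091 0.0011 0.4589 0.4767 ((527.2927856445312, -217.00759887695312), (17.798641204833984, 28.837026596069336), 12.499310493469238)
lugB 510 0.0909 0.0015 0.4355 0.4529 ((504.512939453125, -223.16888427734375), (17.363676071166992, 29.4666690826416), 12.900717735290527)
tops 1082 0.0567 0.0014 0.4322 0.4797 ((515.9089965820312, -220.49241638183594), (47.49376678466797, 55.978206634521484), 12.494454383850098)
lid 2176 0.0758 0.001 0.4806 0.536 ((566.8351440429688, -208.2799530029297), (55.356475830078125, 55.95125961303711), 12.503581047058105)
```

View pics/w6.png

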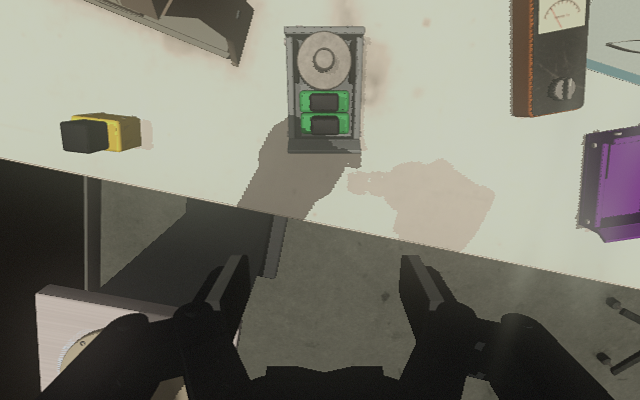

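The wrist view shows both spacers side by side in the gap at (324,101) and (324,124). They are square to the cradle, at full depth and against the pot.

```bash
python3 -c "
from workcell import arm
print(arm.finish_job())"
```

```text
the job is handed in; nothing more can be done
None
```

Both green spacers are in the cradle gap, upright, square and down on the floor, with the first against the pot and the second against the first. The yellow plate was not touched, and the job was handed in at about 26 s.

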